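Select the marked feed in the gearbox's H-gate

ROBOT

A 7-joint arm with a two-finger parallel gripper is mounted at the origin on the work surface. World frame = base frame: x ahead of the robot, y to its left, z up, the work surface at z = 0. Lengths are in m, angles in rad, forces in N, time in s.
With the tool pointing down it reaches from about 0.425 to 0.925 m from the base axis. Payload 6.8 kg.
Tool frame: the origin (TCP) lies midway between the tips of the shut fingers; the grasp point (between the pads) lies 19 mm behind it; z points along the fingers, y is the line along which they close (so a half turn about z gives the same grasp; the last joint's range is limited). The gripper opens to 85 mm and grips with 20 to 120 N. Pads are 22 mm wide; open, the fingers measure 114 mm over their backs; the gripper's body (76 mm by 85 mm) begins 54 mm behind the grasp point. The pads swing forward as they close: fully open they stand 13 mm farther back than shut.
Start: joints at [1.239, 0.477, 0.022, 1.555, -0.011, 1.109, -0.083], TCP at [0.15, -0.658, 0.231] pointing down, gripper open.
Joint ranges: [-2.96, 2.96], [-0.34, 2.1], [-1.41, 1.46], [0.24, 2.44], [-1.37, 4.51], [0.17, 1.92], [-2.96, 2.96]. Speed limits (rad/s): [2.39, 2.39, 3.14, 3.14, 3.14, 3.14, 3.14].

INTERFACE

Orientations are given as a rotation vector (axis times angle).
In Python, from bench import r gives the robot as it stands. The module is installed in compiled form; this text tells all that it offers.
- The arm moves only by the tool apply_moves, never from a script. Its argument "rows" is a list of rows, each a list of 6 numbers: the shift along the tool's x, y, z scaled (see below), then the turn, a rotation vector about the tool's x, y, z scaled (see below). A call has 1 to 5 rows; each row is the pose to reach, as a shift and turn from the pose commanded when the call began, along the tool's axes at that moment; what a row does not reach only later rows make up. The controller multiplies each number of a shift by 0.25 m and each number of a turn by 90 degrees. A row lasts 1/8 s, in which the tool goes at most 62.5 mm and 10.7 degrees, less where a joint would pass 70% of its speed; a pose out of reach is approached as far as the arm can. A call with a number of a shift or a turn outside -1 to 1 is refused whole. A call with a gripper value outside its range is refused whole. "claw" is the opening, from 0 (shut) to 1 (fully open), set as the call begins (left out, the last holds). The fingers move at their own pace and stop on an object; "newtons" is the grip in N (left out, the last holds). Time passes only in rows, so rows that repeat a pose let the fingers close. It gives the time, the measured TCP pose, the force, the opening and the grip force at its end, in the units of the state.
- r.get_obs(): the state, without advancing time (a new reading comes with each control period).
- r.grab_frame(name): name is "scene" or "top"; returns a dict with "pixels" (400x640x3 uint8, red, green, blue), "intrinsics" (3x3 intrinsics, pixels), "eye" and "attitude" of the camera in the world. Camera axes: x right, y up, looking along -z (the intrinsics and any distortion apply to the point x, -y, -z); pixel columns grow to the right and rows downward; lengths in m; the calibration is good to about 2 mm. A picture is of the moment at which its call begins. There is no depth.
- r.hand_in(): hands the job in; it is judged then, once.
Trained networks look in a picture, given as the dict that the camera call returned (one of the last four; its "shot" number tells which), for a name from the list of things; names that differ only in an ending like _2 or _b are one class to them, and where a whole thing is asked for, a point or a joint stands for the part that bears it (a point fixed in the world has none). Each returns a list of dicts, best first, with "conf" (0 to 1); they miss things now and then, are a little off and sometimes report something else, mostly with a low value. They report only what shows in the picture. A call takes as long as a camera call.
- r.search_frame(picture, thing): "rect" ([left, top, width, height] in pixels, round what is visible of it).
- r.outline_of(picture, thing): "pixels" (400x640 bool, what is visible of it) and "rect" ([left, top, width, height] in pixels, round what is visible of it).
- r.landmark_of(picture, thing): "point" ([column, row] in pixels: a listed point, or the origin of a listed thing).
The state is a dict: "clock": time; "joints": joint angles; "qvel": joint speeds; "tau": joint torques, N m; "tcp_pos": TCP position; "orientation": TCP orientation; "contact_force": force on the tool from outside, world axes, zero at the start; "moment": the same for the moment, N m; "grip_width": finger opening in m; "gripper_force": force on a finger pad.
Only numpy, scipy, OpenCV 4.12 (cv2) and the standard library are available. Lean on these libraries where they do the work, as an engineer would, in place of code of your own. Each camera call takes 0.05 s, during which the arm holds its last target. There are 200 camera calls.

TASK

The shift lever of the small feed gearbox on the bench is parked in the short middle notch of its H-shaped gate. Push it with the outside of the fingers out of the notch, across the gate and fully home into the slot whose end is marked by the upright T-shaped index pin, without engaging any other slot on the way. Push only: do not take the lever between the fingers, and leave the rotary tool, the hard drive and the steel cup where they lie.

Things in the scene. Friction and masses are not known exactly. Their poses are not given: they have to be found in the camera images.
- gearbox: Bolted-down grey gearbox; place and yaw (within 0.4) differ each run. Flat steel deck 170 (x) by 180 mm (y), top 110 mm above the bench; feet to x = +-105 mm; ribbed motor, 108 mm high, on the +x side to x = 200 mm; chuck on the +y side to y = 155 mm. Origin: on the bench under the deck's centre; x away from the robot, y to its left, z up, turned by the yaw.
- gate_center (a point): Centre of the gate, on the deck's top; axes as the gearbox's. The 16 mm wide slots in the 8 mm deck guide the lever's rod: a cross channel along y from -38 to +38 mm at x = 0; at both its ends (centred on y = +-30 mm) a slot runs to x = +32 and one to x = -32 mm: four slots, an H. A park notch in the middle (y = 0) runs to x = -32 mm only; opposite it is solid deck.
- shift_cross (a joint): Sideways lean of the lever, rad; 0 upright, positive to the gearbox's +y. It turns about the gearbox's x axis through the pivot 80 mm below gate_center (30 mm above the bench). At about +-0.36 (free play 0.03) the lever is at an end of the cross channel, in line with the two slots there.
- shift_fore (a joint): Lean of the lever along the gearbox's x, rad, positive to +x, about a cross axis through the same pivot that leans with shift_cross. About 0 (play 0.03) in the cross channel, +-0.29 fully home in a slot; -0.3 to -0.2 at the start, in the park notch. Stiff with friction (2 to 4 N at the handle moves it), stays where it is left; no springs or detents.
- handle_mid (a point): Centre of the lever's round black plastic handle, 22 mm across and 50 mm long, on the lever's axis (its z) 140 mm from the pivot. The handle spans 115 to 165 mm from the pivot; below it is the bare 12 mm steel rod. Upright, the handle reaches from 145 to 195 mm above the bench.
- handle_low (a point): Point on the handle's axis 123 mm from the pivot, near the handle's lower end.
- handle_top (a point): Point on the handle's axis 157 mm from the pivot, 8 mm below its upper end.
- index_pin: Upright blackened steel T-pin, 34 mm tall: 12 mm stem on a 20 mm flange, on top a 9 mm crossbar 40 mm long (along y), fixed on the deck at the closed end of the slot to be selected: x = +-60, y = +-42 mm in the gearbox's frame, with the signs of that slot's quarter. Which quarter varies; the others have flat 20 mm plugs 4 mm high. Origin: centre of its underside, on the deck.
- rotary_tool: Loose yellow and black handheld rotary tool lying on the bench, 180 mm long, 44 mm wide and high; to be left alone. Origin: under its middle, x along it towards the chuck.
- hard_drive: Loose aluminium hard drive, 147 x 102 x 26 mm, lying flat on the bench; to be left alone. Origin: centre of its underside.
- collet_cup: Loose steel cup, 64 mm across and 60 mm tall, standing on the bench; to be left alone. Origin: centre of its underside.

How it is judged:
At the end, for the whole second after the job is handed in: The lever rests fully home in the index pin's slot: shift_fore beyond 0.25 rad and shift_cross beyond 0.28 rad, each with the sign of the pin's side, both at rest (under 0.05 rad/s), and rotary tool, hard drive and cup within 20 mm of where they were (((x of index_pin in the frame of gearbox above 0 m and y of index_pin in the frame of gearbox above 0 m and value of joint shift_fore above 0.25 rad and value of joint shift_cross above 0.28 rad) or (x of index_pin in the frame of gearbox above 0 m and y of index_pin in the frame of gearbox below 0 m and value of joint shift_fore above 0.25 rad and value of joint shift_cross below -0.28 rad) or (x of index_pin in the frame of gearbox below 0 m and y of index_pin in the frame of gearbox above 0 m and value of joint shift_fore below -0.25 rad and value of joint shift_cross above 0.28 rad) or (x of index_pin in the frame of gearbox below 0 m and y of index_pin in the frame of gearbox below 0 m and value of joint shift_fore below -0.25 rad and value of joint shift_cross below -0.28 rad)) and velocity of joint shift_fore between -0.05 and 0.05 rad/s and velocity of joint shift_cross between -0.05 and 0.05 rad/s and distance of each of rotary_tool, hard_drive, collet_cup from where it was at the start of the episode below 0.02 m); the robot touches nothing.
It fails at once if the lever is pushed into a slot other than the pin's (shift_fore beyond 0.16 rad at an end of the cross channel, beyond 0.25 rad of shift_cross) ((not (x of index_pin in the frame of gearbox above 0 m and y of index_pin in the frame of gearbox above 0 m) and value of joint shift_fore above 0.16 rad and value of joint shift_cross above 0.25 rad) or (not (x of index_pin in the frame of gearbox above 0 m and y of index_pin in the frame of gearbox below 0 m) and value of joint shift_fore above 0.16 rad and value of joint shift_cross below -0.25 rad) or (not (x of index_pin in the frame of gearbox below 0 m and y of index_pin in the frame of gearbox above 0 m) and value of joint shift_fore below -0.16 rad and value of joint shift_cross above 0.25 rad) or (not (x of index_pin in the frame of gearbox below 0 m and y of index_pin in the frame of gearbox below 0 m) and value of joint shift_fore below -0.16 rad and value of joint shift_cross below -0.25 rad)).
It fails at once if the lever's handle is taken between the fingers (grasp point within 12 mm of a point of the handle's axis, and touching) (contact force between the fingers and shift_fore above 0.5 N and (distance between the grasp point and handle_low below 0.012 m or distance between the grasp point and handle_mid below 0.012 m or distance between the grasp point and handle_top below 0.012 m)).
It fails at once if the rotary tool, hard drive or cup is moved by more than 20 mm or lifted (distance of any of rotary_tool, hard_drive, collet_cup from where it was at the start of the episode above 0.02 m).
It also fails if it takes over 51 s, if anything falls off the work surface, if the arm or the gripper's body presses on something with over 40 N, if the wrist force passes 120 N, or if a joint passes its speed limit or range.

## Working session

There is one attempt and no reset: what is moved stays moved. The work goes in short steps, Python scripts to look and compute and a tool call to move; the robot and the scene stay as the last step left them, time stands still between calls to the robot, and variables do not carry over. Pictures are saved under pics/ and viewed, at most 10 in all, crops included, and the job is handed in when it is done.

Besides the shell and the picture viewer there is one more tool, called after "Emit:" as name([rows], argument=value, ...), one row to a line, values as JSON. apply_moves: Moves the arm, as the interface text tells. Its arguments: {"type":"object","properties":{"rows":{"type":"array","items":{"type":"array","items":{"type":"number"}}},"claw":{"type":"number"},"newtons":{"type":"number"}},"required":["rows"]}

```bash
mkdir -p pics; cat > h.py <<'E'
import numpy as np, cv2
from scipy.spatial.transform import Rotation as R
from bench import r
def att(p):
    a=np.array(p["attitude"],float)
    return a if a.shape==(3,3) else (R.from_rotvec(a).as_matrix() if a.size==3 else R.from_quat(a).as_matrix())
def proj(p,X):
    c=(np.atleast_2d(X)-np.array(p["eye"]))@att(p); K=np.array(p["intrinsics"])
    q=np.c_[c[:,0],-c[:,1],-c[:,2]]@K.T; return q[:,:2]/q[:,2:]
def ray(p,uv):
    d=np.linalg.inv(np.array(p["intrinsics"]))@[uv[0],uv[1],1]; return att(p)@[d[0],-d[1],-d[2]]
def onz(p,uv,z):
    d=ray(p,uv);e=np.array(p["eye"]);return e+d*(z-e[2])/d[2]
def tri(ps,uvs):
    A=np.zeros((3,3));b=np.zeros(3)
    for p,u in zip(ps,uvs):
        d=ray(p,u);d/=np.linalg.norm(d);M=np.eye(3)-np.outer(d,d);A+=M;b+=M@p["eye"]
    return np.linalg.solve(A,b)
E
python3 - <<'E'
from h import *
ps=[r.grab_frame(n) for n in("scene","top")]
for p,n in zip(ps,("scene","top")):
    cv2.imwrite(f"pics/{n}0.png",p["pixels"][:,:,::-1]); print(n,{k:np.array(v).tolist() for k,v in p.items() if k!="pixels"})
for t in("gearbox","gate_center","handle_mid","handle_low","handle_top","index_pin","rotary_tool","hard_drive","collet_cup"):
    L=[r.landmark_of(p,t)[:2] for p in ps]
    print(t,[[(np.round(x["point"],1).tolist(),round(float(x["conf"]),2)) for x in l] for l in L], np.round(tri(ps,[l[0]["point"] for l in L]),3) if all(L) else "")
print(r.get_obs())
E
```

```text
scene {'intrinsics': [[391.94980697339395, 0.0, 318.06150382286705], [0.0, 391.94980697339395, 192.96368170584017], [0.0, 0.0, 1.0]], 'eye': [1.0688804609765428, -0.21184656408617034, 0.932047323841372], 'attitude': [0.6022985786115065, 0.399104096769404, 1.1506897898205821], 'shot': 1}
top {'intrinsics': [[513.2895235991012, 0.0, 318.53009276984096], [0.0, 513.2895235991012, 203.22758738387768], [0.0, 0.0, 1.0]], 'eye': [0.2963813588253025, 0.01683657311835302, 1.4032506463384389], 'attitude': [0.08517805534486103, -0.12122833619976697, -1.5639362999583954], 'shot': 2}
gearbox [[([343.0, 229.8], 0.59)], [([284.8, 191.7], 0.94)]] [ 0.516  0.084 -0.003]
gate_center [[([342.0, 205.3], 0.98)], [([279.7, 180.7], 0.78)]] [0.522 0.082 0.121]
handle_mid [[([341.5, 181.6], 0.62)], [([281.6, 191.1], 0.6)]] [0.489 0.082 0.179]
handle_low [[([342.0, 194.1], 0.63)], [([280.3, 188.7], 0.57)]] [0.5   0.085 0.141]
handle_top [[([342.8, 179.2], 0.7)], [([281.7, 188.7], 0.61), ([280.3, 191.4], 0.4)]] [0.493 0.082 0.193]
index_pin [[([333.0, 228.9], 0.58)], [([303.0, 160.3], 0.47)]] [0.577 0.028 0.117
[... 260 characters left out ...]

{'clock': 1.0, 'joints': array([ 1.2388613 ,  0.47700444,  0.02241149,  1.5553668 , -0.01150446,
        1.10928253, -0.08310477]), 'qvel': array([ 0.00048185, -0.00066397,  0.00138279,  0.00056978,  0.00017544,
        0.00033267,  0.0007669 ]), 'tau': array([ 1.33716226e-04, -5.96330237e+01,  1.60627607e+00, -2.81548762e+01,
        1.23567431e-02,  1.39570660e-03,  4.37442637e-06]), 'tcp_pos': array([ 0.14984199, -0.65819925,  0.2313192 ]), 'orientation': array([3.12188117e+00, 3.50799669e-01, 3.95064661e-05]), 'contact_force': array([ 0.17757685,  0.74595407, -0.20183895]), 'moment': array([ 0.00029193,  0.01527251, -0.03404419]), 'gripper_force': 0.0, 'grip_width': 0.08527690062850438}
```

```bash
python3 - <<'E'
import cv2,numpy as np
a=cv2.imread("pics/scene0.png")[110:310,220:480];b=cv2.imread("pics/top0.png")[90:290,180:440]
cv2.imwrite("pics/c0.png",cv2.resize(np.hstack([a,b])[:, :],None,fx=1.53,fy=1.53,interpolation=cv2.INTER_CUBIC))
cv2.imwrite("pics/v0.png",np.vstack([cv2.resize(a,(400,300)) ,cv2.resize(b,(400,300))]))
# 4x crops
s=cv2.imread("pics/scene0.png")[150:270,270:430];t=cv2.imread("pics/top0.png")[130:250,220:380]
cv2.imwrite("pics/d0.png",np.hstack([cv2.resize(x,None,fx=2.5,fy=2.5,interpolation=cv2.INTER_CUBIC) for x in(s,t)]))
E
```

```text
(no output)
```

View pics/d0.png

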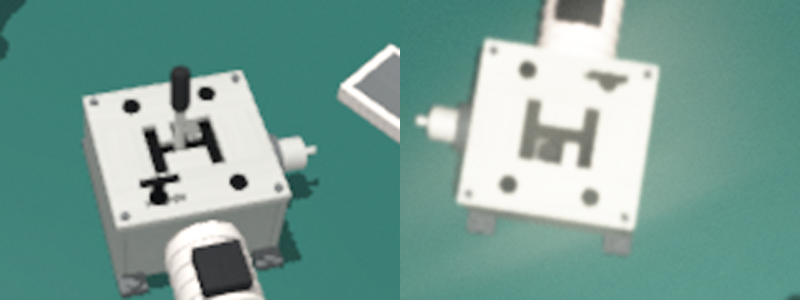

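View pics/top0.png

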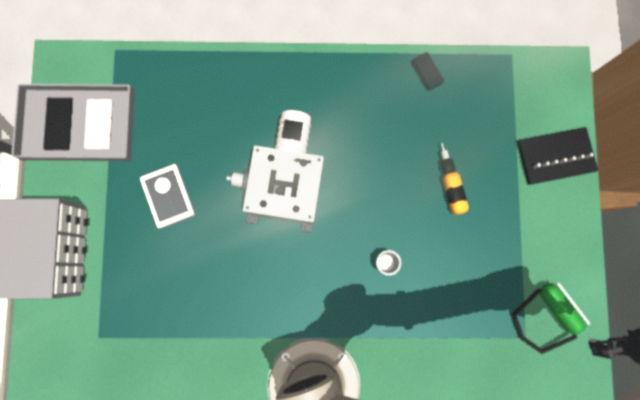

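View pics/scene0.png

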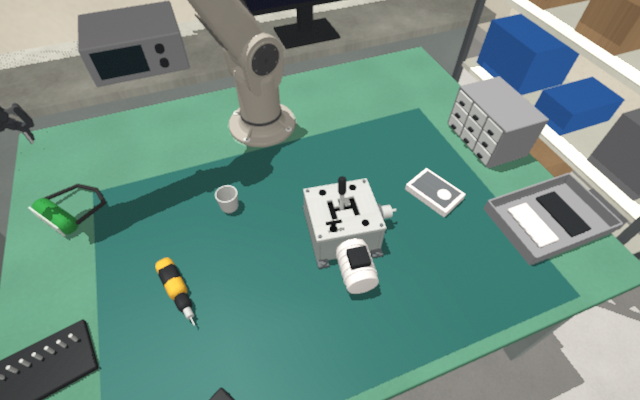

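The pin stands in the +x/−y quarter (top crop (607,78), scene crop (157,188)), and the lever is leaning back in the middle notch. Next I fit the gearbox pose from the deck corners.

```bash
cat >> h.py <<'E'
def lev(g,f,c,L):  # world point on the lever axis
    v=np.array([np.sin(f),-np.cos(f)*-np.sin(c),np.cos(f)*np.cos(c)])*L+[0,0,.03]
    return g2w(g,v)
def g2w(g,v):
    c,s=np.cos(g[2]),np.sin(g[2]);v=np.asarray(v,float)
    return np.array([g[0]+c*v[0]-s*v[1],g[1]+s*v[0]+c*v[1],v[2]])
def goal(g,v,yaw=None):
    "rows numbers from the measured pose to the gearbox point v, tool down, tool x along gearbox x"
    o=r.get_obs();T=R.from_rotvec(o["orientation"]);G=R.from_euler("z",g[2]if yaw is None else yaw)*R.from_euler("x",np.pi)
    return np.round(np.r_[T.inv().apply(g2w(g,v)-o["tcp_pos"])/.25,(T.inv()*G).as_rotvec()/(np.pi/2)],3).tolist()
def ing(g,w):
    c,s=np.cos(g[2]),np.sin(g[2]);d=np.asarray(w)-[g[0],g[1],0];return np.array([c*d[0]+s*d[1],-s*d[0]+c*d[1],d[2]])
E
python3 - <<'E'
from h import *
from scipy.optimize import least_squares
ps=[r.grab_frame(n) for n in("scene","top")]
C=np.array([[-85,-90,110],[-85,90,110],[85,90,110],[85,-90,110]])/1000
uv=[np.array([[302.8,188.8],[367.2,178.8],[386,228],[318,241.2]]),np.array([[313.2,222],[243.2,210.8],[254,145.2],[323.2,156.8]])]
def f(g,k=(0,1)): return np.concatenate([(proj(ps[i],[g2w(g,c) for c in C])-uv[i]).ravel() for i in k])
for k in((0,),(1,),(0,1)):
    s=least_squares(f,[.52,.083,-.1],args=(k,));print(k,s.x.round(4),np.abs(s.fun).max())
g=s.x;np.save("g.npy",g)
print("pin",ing(g,tri(ps,[r.landmark_of(p,"index_pin")[0]["point"] for p in ps])).round(3))
for fo in(-.3,-.25,-.2): print(fo,[proj(p,[lev(g,fo,0,L) for L in(.115,.165)]).round(1).tolist() for p in ps])
for p in ps: print([x["rect"] for x in r.search_frame(p,"handle_mid")[:2]])
print(goal(g,[-.1,0,.24]),goal(g,[-.1,0,.14]),g2w(g,[-.1,0,.14]))
E
```

```text
(0,) [ 0.5219  0.0829 -0.1507] 0.8398010591967022
(1,) [ 0.518   0.077  -0.1511] 0.6169941390681686
(0, 1) [ 0.5199  0.0799 -0.1504] 2.2523810091195173
pin [ 0.055 -0.044  0.094]
-0.3 [[[339.4, 190.6], [338.9, 174.3]], [[279.5, 194.0], [277.5, 197.0]]]
-0.25 [[[340.0, 191.8], [339.8, 176.0]], [[279.9, 191.7], [278.0, 193.6]]]
-0.2 [[[340.6, 193.1], [340.6, 177.8]], [[280.2, 189.4], [278.5, 190.2]]]
[[336.9, 176.2, 13.1, 35.0]]
[]
[1.726, -2.696, -0.035, -0.0, 0.0, 0.238] [1.726, -2.696, 0.365, -0.0, 0.0, 0.238] [0.42098521 0.09486528 0.14      ]
```

Emit:
apply_moves([
  [0.15,-0.11,-0.02,0,0,0.05],
  [0.3,-0.23,-0.04,0,0,0.1],
  [0.45,-0.34,-0.06,0,0,0.15],
  [0.6,-0.46,-0.06,0,0,0.2],
  [0.74,-0.57,-0.06,0,0,0.238],
], claw=0, newtons=20)

```text
clock: 1.92
tcp_pos: [0.2997, -0.4768, 0.2466]
orientation: [3.132, -0.238, 0.001]
contact_force: [0.2, -0.5, 0.1]
grip_width: 0.0001
gripper_force: 0.0
```

```bash
python3 - <<'E'
from h import *
g=np.load("g.npy");o=r.get_obs();print(o["tcp_pos"],o["orientation"],o["clock"],o["grip_width"])
print(goal(g,[-.1,-.35,.245]),goal(g,[-.1,0,.245]))
E
```

```text
[ 0.29971148 -0.4767833   0.24659001] [ 3.13222443e+00 -2.38140785e-01  8.77945087e-04] 1.925 7.381322116063694e-05
[0.136, -0.934, 0.006, 0.0, -0.0, -0.001] [0.134, -2.334, 0.006, 0.0, -0.0, -0.001]
```

Emit:
apply_moves([
  [0.07,-0.19,0,0,0,0],
  [0.14,-0.38,0,0,0,0],
  [0.21,-0.57,0,0,0,0],
  [0.27,-0.76,0,0,0,0],
  [0.33,-0.96,0,0,0,0],
])

```text
clock: 2.55
tcp_pos: [0.4167, -0.2519, 0.2466]
orientation: [3.132, -0.236, 0.001]
contact_force: [1.5, -0.5, -0.1]
grip_width: 0.0001
gripper_force: 0.0
```

Emit:
apply_moves([
  [0,-0.2,0,0,0,0],
  [0,-0.4,0,0,0,0],
  [0,-0.6,0,0,0,0],
  [0,-0.8,0,0,0,0],
  [0,-1.0,0,0,0,0],
])

```text
clock: 3.18
tcp_pos: [0.4536, -0.0045, 0.2467]
orientation: [3.133, -0.236, 0.002]
contact_force: [1.1, -0.5, -0.0]
grip_width: 0.0001
gripper_force: 0.0
```

Emit:
apply_moves([
  [-0.05,-0.1,0,0,0,0],
  [-0.1,-0.2,0,0,0,0],
  [-0.15,-0.3,0,0,0,0],
  [-0.2,-0.37,0,0,0,0],
  [-0.2,-0.37,0,0,0,0],
])

```text
clock: 3.8
tcp_pos: [0.4174, 0.0941, 0.2466]
orientation: [-3.133, 0.231, -0.001]
contact_force: [0.3, -0.1, -0.7]
grip_width: -0.0
gripper_force: 0.0
```

```bash
python3 - <<'E'
from h import *
g=np.load("g.npy");o=r.get_obs();print(o["tcp_pos"],ing(g,o["tcp_pos"]),o["joints"].round(2),o["clock"])
print(goal(g,[-.1,0,.245]),goal(g,[-.1,0,.145]))
p=[r.grab_frame(n)["pixels"][:,:,::-1] for n in("scene","top")]
cv2.imwrite("pics/e1.png",np.hstack([cv2.resize(x,None,fx=2.5,fy=2.5,interpolation=cv2.INTER_CUBIC) for x in(p[0][120:260,265:425],p[1][120:260,220:380])]))
E
```

```text
[0.41742543 0.09407481 0.24657718] [-0.1034012  -0.00131481  0.24657718] [ 0.09  0.08 -0.48  2.07  0.04  1.01 -2.12] 3.8
[0.014, -0.005, 0.006, -0.0, -0.0, 0.002] [0.013, -0.005, 0.406, -0.0, -0.0, 0.002]
```

View pics/e1.png

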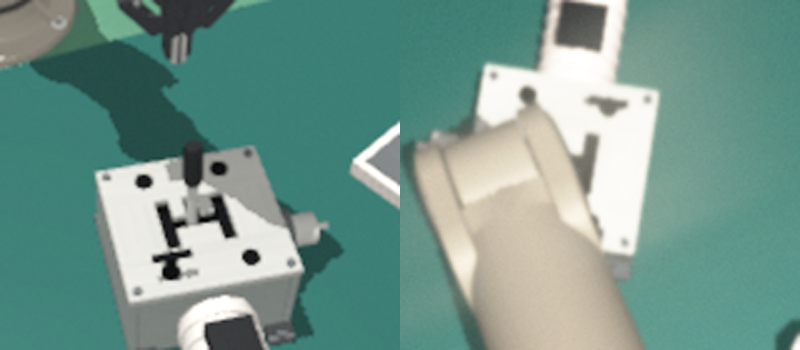

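Scene view: the shut fingers (crop 178,50) stand clear behind the handle (192,165), aligned with it. Next I lower them.

Emit:
apply_moves([
  [0,0,0.1,0,0,0],
  [0,0,0.2,0,0,0],
  [0,0,0.3,0,0,0],
  [0,0,0.4,0,0,0],
  [0,0,0.41,0,0,0],
])

```text
clock: 4.53
tcp_pos: [0.4171, 0.0916, 0.1425]
orientation: [3.131, -0.238, -0.005]
contact_force: [0.7, -0.3, 0.4]
grip_width: 0.0001
gripper_force: 0.0
```

Emit:
apply_moves([
  [0.04,-0.005,0,0,0,0],
  [0.08,-0.005,0,0,0,0],
  [0.12,-0.005,0,0,0,0],
  [0.16,-0.005,0,0,0,0],
  [0.2,-0.005,0,0,0,0],
])

```text
clock: 5.15
tcp_pos: [0.4678, 0.0867, 0.1438]
orientation: [3.133, -0.235, -0.001]
contact_force: [-1.4, 1.4, 0.9]
grip_width: -0.0004
gripper_force: 0.0
```

```bash
python3 - <<'E'
from h import *
g=np.load("g.npy");o=r.get_obs();print(ing(g,o["tcp_pos"]),o["contact_force"].round(1),o["clock"])
p=r.grab_frame("scene")
for t in("handle_low","handle_mid","handle_top"): print(t,[(np.round(x["point"],1).tolist(),round(float(x["conf"]),2)) for x in r.landmark_of(p,t)[:2]])
for fo in(-.25,-.1,0): print(fo,proj(p,[lev(g,fo,0,L) for L in(.123,.14,.157)]).round(1).tolist())
E
```

```text
[-0.05248063 -0.00109389  0.14380841] [-1.4  1.4  0.9] 5.15
handle_low [([343.8, 192.7], 0.73), ([343.4, 185.1], 0.32)]
handle_mid [([342.1, 184.7], 0.6), ([343.0, 228.7], 0.55)]
handle_top [([343.1, 178.3], 0.49)]
-0.25 [[340.0, 189.3], [339.9, 184.0], [339.8, 178.6]]
-0.1 [[341.9, 193.9], [342.1, 189.1], [342.3, 184.3]]
0 [[343.1, 197.4], [343.5, 193.2], [343.9, 188.8]]
```

Emit:
apply_moves([
  [0.03,0,0,0,0,0],
  [0.06,0,0,0,0,0],
  [0.08,0,0,0,0,0],
  [0.1,0,0,0,0,0],
  [0.11,0,0,0,0,0],
])

```text
clock: 5.98
tcp_pos: [0.4949, 0.0825, 0.1438]
orientation: [-3.133, 0.236, -0.0]
contact_force: [-1.5, 1.4, 0.5]
grip_width: -0.0003
gripper_force: 0.0
```

```bash
cat > s.py <<'E'
from h import *
import sys
g=np.load("g.npy");o=r.get_obs();print(ing(g,o["tcp_pos"]).round(4),R.from_euler("z",-g[2]).apply(o["contact_force"]).round(1),o["clock"])
p=r.grab_frame("scene")
for t in("handle_low","handle_mid","handle_top"): print(t,[(np.round(x["point"],1).tolist(),round(float(x["conf"]),2)) for x in r.landmark_of(p,t)[:2]])
for f,c in eval(sys.argv[1]): print(f,c,proj(p,[lev(g,f,c,L) for L in(.123,.14,.157)]).round(1).tolist())
if len(sys.argv)>2: cv2.imwrite(f"pics/{sys.argv[2]}.png",cv2.resize(p["pixels"][150:250,290:410,::-1],None,fx=5,fy=5,interpolation=cv2.INTER_CUBIC))
E
python3 s.py "[(-.1,0),(0,0)]" f1
```

```text
[-0.025  -0.0011  0.1438] [-1.7  1.2  0.5] 5.975
handle_low [([344.0, 197.9], 0.51)]
handle_mid [([345.8, 188.2], 0.61), ([344.1, 189.8], 0.43)]
handle_top [([345.0, 187.6], 0.49)]
-0.1 0 [[341.9, 193.9], [342.1, 189.1], [342.3, 184.3]]
0 0 [[343.1, 197.4], [343.5, 193.2], [343.9, 188.8]]
```

View pics/f1.png

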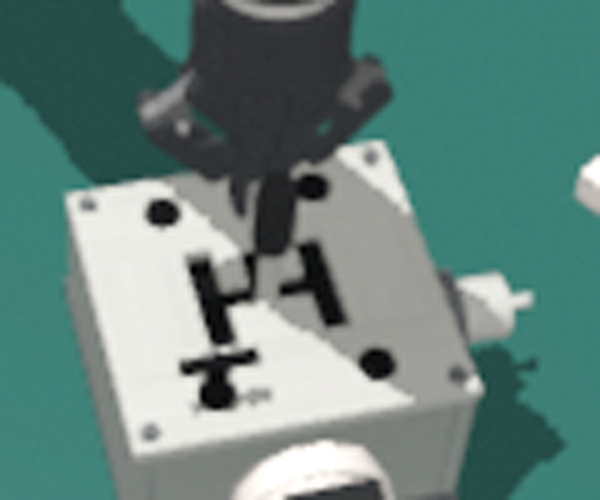

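The lever is now almost upright with the rod near the channel. I push on gently until it stops.

Emit:
apply_moves([
  [0.01,0,0,0,0,0],
  [0.02,0,0,0,0,0],
  [0.02,0,0,0,0,0],
])

```text
clock: 6.55
tcp_pos: [0.4995, 0.0819, 0.1437]
orientation: [-3.133, 0.235, 0.001]
contact_force: [-1.9, 1.4, -0.0]
grip_width: -0.0002
gripper_force: 0.0
```

```bash
python3 s.py "[(0,0)]"
```

```text
[-0.0204 -0.0011  0.1437] [-2.1  1.1 -0. ] 6.55
handle_low [([346.9, 200.0], 0.49)]
handle_mid [([343.9, 192.7], 0.54)]
handle_top [([346.2, 189.8], 0.62)]
0 0 [[343.1, 197.4], [343.5, 193.2], [343.9, 188.8]]
```

Emit:
apply_moves([
  [0.008,0,0,0,0,0],
  [0.008,0,0,0,0,0],
])

```text
clock: 7.0
tcp_pos: [0.5003, 0.0821, 0.1434]
orientation: [3.133, -0.234, -0.004]
contact_force: [-4.3, 2.3, 0.1]
grip_width: -0.0007
gripper_force: 0.0
```

Emit:
apply_moves([
  [0.008,0,0,0,0,0],
  [0.008,0,0,0,0,0],
])

```text
clock: 7.25
tcp_pos: [0.5009, 0.0821, 0.1432]
orientation: [3.132, -0.233, -0.008]
contact_force: [-10.0, 3.5, 3.1]
grip_width: -0.0001
gripper_force: 0.0
```

Emit:
apply_moves([
  [-0.1,0,0,0,0,0],
  [-0.17,0,0,0,0,0],
  [-0.17,-0.13,0,0,0,0],
  [-0.17,-0.26,0,0,0,0],
  [-0.17,-0.26,0,0,0,0],
])

```text
clock: 7.88
tcp_pos: [0.4718, 0.1546, 0.1443]
orientation: [-3.131, 0.23, -0.003]
contact_force: [0.5, -1.1, 0.1]
grip_width: 0.0001
gripper_force: 0.0
```

```bash
python3 s.py "[(0,0)]" f2; python3 -c "
from h import *
print(goal(np.load('g.npy'),[0,.065,.143]))"
```

```text
[-0.0587  0.0666  0.1443] [ 0.7 -1.1  0.1] 7.875
handle_low [([346.0, 198.0], 0.73)]
handle_mid [([344.3, 192.2], 0.47)]
handle_top [([346.8, 189.8], 0.54)]
0 0 [[343.1, 197.4], [343.5, 193.2], [343.9, 188.8]]
[0.235, -0.01, 0.003, 0.001, -0.0, -0.001]
```

View pics/f2.png

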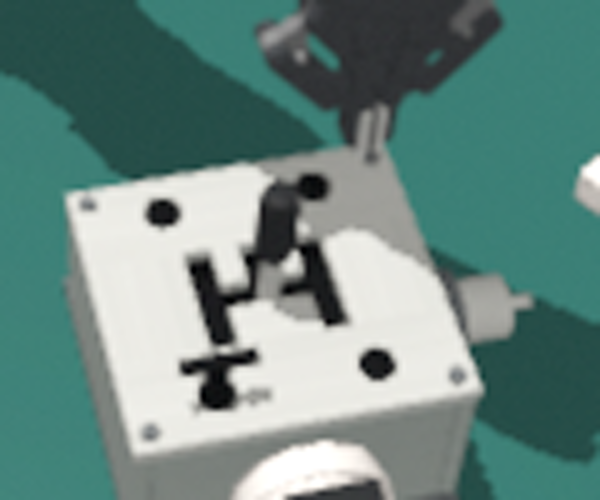

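Lever upright in the channel (crop 278,220), fingers at (370,140) well to its +y side. Now to gx 0, a bit higher, then push −y.

Emit:
apply_moves([
  [0.12,0,-0.02,0,0,0],
  [0.235,0,-0.04,0,0,0],
  [0.235,0,-0.04,0,0,0],
])

```text
clock: 8.45
tcp_pos: [0.5314, 0.1412, 0.1541]
orientation: [-3.132, 0.242, -0.003]
contact_force: [-0.1, -0.3, 0.0]
grip_width: 0.0001
gripper_force: 0.0
```

Emit:
apply_moves([
  [0,0.06,0,0,0,0],
  [0,0.12,0,0,0,0],
  [0,0.16,0,0,0,0],
  [0,0.2,0,0,0,0],
  [0,0.22,0,0,0,0],
])

```text
clock: 9.07
tcp_pos: [0.5209, 0.0881, 0.1539]
orientation: [-3.133, 0.236, -0.0]
contact_force: [-0.5, 3.4, 1.4]
grip_width: 0.0001
gripper_force: 1.0
```

```bash
python3 s.py "[(0,0),(0,-.1),(-.1,-.1)]"
```

```text
[-0.0002  0.0083  0.1539] [-1.   3.3  1.4] 9.075
handle_low [([338.5, 203.1], 0.65)]
handle_mid [([338.1, 194.8], 0.5)]
handle_top [([333.1, 191.6], 0.58)]
0 0 [[343.1, 197.4], [343.5, 193.2], [343.9, 188.8]]
0 -0.1 [[338.4, 198.4], [338.1, 194.3], [337.8, 190.1]]
-0.1 -0.1 [[337.2, 194.8], [336.7, 190.2], [336.2, 185.5]]
```

Emit:
apply_moves([
  [0,0.03,0,0,0,0],
  [0,0.06,0,0,0,0],
  [0,0.08,0,0,0,0],
  [0,0.09,0,0,0,0],
  [0,0.09,0,0,0,0],
])

```text
clock: 9.9
tcp_pos: [0.5176, 0.0659, 0.1538]
orientation: [3.132, -0.236, -0.0]
contact_force: [0.4, 1.9, -1.2]
grip_width: 0.0
gripper_force: 0.2
```

```bash
python3 s.py "[(0,-.3),(0,-.36),(-.1,-.3)]"
```

```text
[-1.000e-04 -1.420e-02  1.538e-01] [ 0.2  1.9 -1.2] 9.9
handle_low [([333.1, 204.7], 0.71)]
handle_mid [([327.3, 196.5], 0.68), ([343.6, 205.8], 0.47)]
handle_top [([326.3, 193.1], 0.68)]
0 -0.3 [[329.1, 201.1], [327.4, 197.5], [325.6, 193.8]]
0 -0.36 [[326.4, 202.2], [324.3, 198.7], [322.1, 195.1]]
-0.1 -0.3 [[328.1, 197.6], [326.2, 193.4], [324.2, 189.2]]
```

Emit:
apply_moves([
  [0,0.012,0,0,0,0],
  [0,0.024,0,0,0,0],
  [0,0.024,0,0,0,0],
])

```text
clock: 10.48
tcp_pos: [0.5168, 0.0602, 0.1538]
orientation: [3.133, -0.236, -0.0]
contact_force: [0.0, 0.8, -0.7]
grip_width: -0.0003
gripper_force: 0.3
```

Emit:
apply_moves([
  [0,0.01,0,0,0,0],
  [0,0.01,0,0,0,0],
])

```text
clock: 10.72
tcp_pos: [0.5164, 0.0578, 0.1538]
orientation: [3.133, -0.236, -0.0]
contact_force: [0.2, 0.7, 0.2]
grip_width: -0.0001
gripper_force: 0.4
```

```bash
python3 s.py "[(0,-.3),(0,-.36),(-.1,-.36)]" f3
```

```text
[-1.000e-04 -2.240e-02  1.538e-01] [0.1 0.7 0.2] 10.725
handle_low []
handle_mid [([328.2, 199.2], 0.65)]
handle_top [([325.1, 193.7], 0.72)]
0 -0.3 [[329.1, 201.1], [327.4, 197.5], [325.6, 193.8]]
0 -0.36 [[326.4, 202.2], [324.3, 198.7], [322.1, 195.1]]
-0.1 -0.36 [[325.4, 198.6], [323.1, 194.6], [320.7, 190.5]]
```

View pics/f3.png

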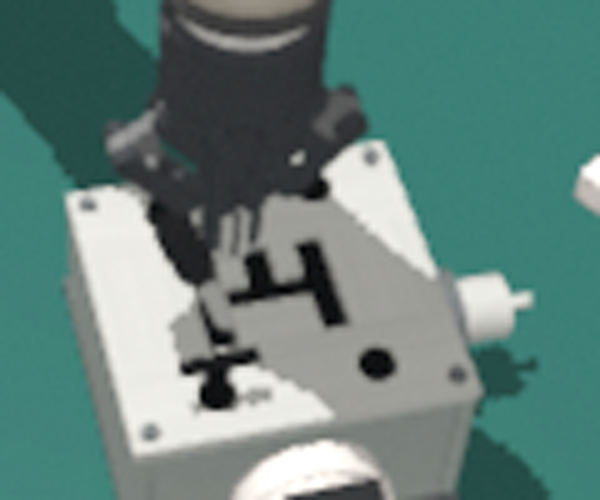

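The handle (crop ~180,240) is leaning strongly to −y, near the end of the channel. I continue until it stops.

Emit:
apply_moves([
  [0,0.012,0,0,0,0],
  [0,0.012,0,0,0,0],
])

```text
clock: 11.18
tcp_pos: [0.516, 0.0548, 0.1538]
orientation: [3.133, -0.236, -0.0]
contact_force: [0.1, 0.4, -0.4]
grip_width: 0.0001
gripper_force: 0.4
```

Emit:
apply_moves([
  [0,0.01,0,0,0,0],
  [0,0.01,0,0,0,0],
])

```text
clock: 11.42
tcp_pos: [0.5156, 0.0523, 0.1538]
orientation: [3.133, -0.236, -0.0]
contact_force: [0.9, 0.8, -0.5]
grip_width: 0.0001
gripper_force: 0.4
```

```bash
python3 s.py "[(0,-.36),(0.05,-.36),(0,-.4)]"
```

```text
[-1.000e-04 -2.790e-02  1.538e-01] [ 0.8  1.  -0.5] 11.425
handle_low [([326.1, 206.2], 0.65), ([333.6, 230.1], 0.24)]
handle_mid [([324.8, 200.3], 0.75)]
handle_top [([321.4, 198.3], 0.44)]
0 -0.36 [[326.4, 202.2], [324.3, 198.7], [322.1, 195.1]]
0.05 -0.36 [[327.0, 204.1], [325.0, 200.9], [322.8, 197.6]]
0 -0.4 [[324.7, 202.9], [322.2, 199.6], [319.8, 196.1]]
```

Emit:
apply_moves([
  [0,0.012,0,0,0,0],
  [0,0.012,0,0,0,0],
])

```text
clock: 11.88
tcp_pos: [0.5154, 0.0508, 0.1539]
orientation: [-3.131, 0.234, -0.001]
contact_force: [1.1, 5.6, -1.7]
grip_width: 0.0002
gripper_force: 1.9
```

Emit:
apply_moves([
  [0,0.01,0,0,0,0],
  [0,0.01,0,0,0,0],
])

```text
clock: 12.12
tcp_pos: [0.5152, 0.0501, 0.154]
orientation: [-3.129, 0.232, -0.002]
contact_force: [1.4, 9.1, -2.9]
grip_width: 0.0001
gripper_force: 3.7
```

```bash
python3 s.py "[(0.05,-.36),(0,-.4)]"
```

```text
[-1.00e-04 -3.01e-02  1.54e-01] [ 0.   9.2 -2.9] 12.125
handle_low [([326.5, 207.0], 0.72), ([174.6, 291.0], 0.45)]
handle_mid [([332.8, 233.4], 0.61), ([324.7, 196.6], 0.48)]
handle_top [([323.0, 197.2], 0.66)]
0.05 -0.36 [[327.0, 204.1], [325.0, 200.9], [322.8, 197.6]]
0 -0.4 [[324.7, 202.9], [322.2, 199.6], [319.8, 196.1]]
```

Emit:
apply_moves([
  [0,-0.12,0,0,0,0],
  [-0.13,-0.12,0,0,0,0],
  [-0.25,-0.12,0.03,0,0,0],
  [-0.25,0.06,0.03,0,0,0],
  [-0.25,0.06,0.03,0,0,0],
])

```text
clock: 12.95
tcp_pos: [0.4497, 0.0378, 0.146]
orientation: [3.129, -0.243, -0.002]
contact_force: [1.4, -0.2, -0.3]
grip_width: -0.0003
gripper_force: 0.0
```

```bash
python3 s.py "[(0,-.36),(0.05,-.36),(0,-.4)]" f4
```

```text
[-0.0631 -0.0521  0.146 ] [ 1.4  0.  -0.3] 12.95
handle_low [([324.8, 204.2], 0.5)]
handle_mid [([325.4, 199.2], 0.59)]
handle_top [([323.6, 198.1], 0.45)]
0 -0.36 [[326.4, 202.2], [324.3, 198.7], [322.1, 195.1]]
0.05 -0.36 [[327.0, 204.1], [325.0, 200.9], [322.8, 197.6]]
0 -0.4 [[324.7, 202.9], [322.2, 199.6], [319.8, 196.1]]
```

View pics/f4.png

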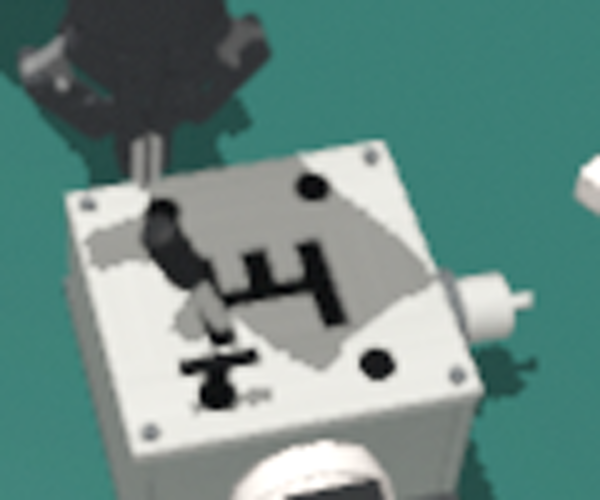

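Fingers (crop 148,165) sit directly behind the handle (175,245), which leans to −y in line with the pin's slot. Next I push +x.

Emit:
apply_moves([
  [0.06,-0.01,0,0,0,0],
  [0.12,-0.01,0,0,0,0],
  [0.16,-0.01,0,0,0,0],
  [0.2,-0.01,0,0,0,0],
  [0.23,-0.01,0,0,0,0],
])

```text
clock: 13.78
tcp_pos: [0.5075, 0.0357, 0.146]
orientation: [3.133, -0.235, -0.004]
contact_force: [-4.7, 1.5, 2.9]
grip_width: 0.0001
gripper_force: 2.8
```

```bash
python3 s.py "[(0.1,-.36),(0.2,-.36)]"
```

```text
[-0.0056 -0.0456  0.146 ] [-4.8  0.7  2.9] 13.775
handle_low [([328.0, 207.7], 0.73)]
handle_mid [([323.8, 202.1], 0.57)]
handle_top []
0.1 -0.36 [[327.7, 206.1], [325.7, 203.2], [323.6, 200.2]]
0.2 -0.36 [[329.1, 210.2], [327.3, 208.0], [325.4, 205.6]]
```

Emit:
apply_moves([
  [0.02,0,0,0,0,0],
  [0.04,0,0,0,0,0],
  [0.055,0,0,0,0,0],
  [0.065,0,0,0,0,0],
  [0.065,0,0,0,0,0],
])

```text
clock: 14.6
tcp_pos: [0.5247, 0.0329, 0.1464]
orientation: [-3.133, 0.236, -0.001]
contact_force: [-2.3, 0.8, -1.2]
grip_width: 0.0002
gripper_force: 1.1
```

```bash
python3 s.py "[(0.2,-.36),(0.29,-.36)]"
```

```text
[ 0.0118 -0.0457  0.1464] [-2.4  0.5 -1.2] 14.6
handle_low []
handle_mid [([328.2, 208.3], 0.57)]
handle_top [([326.9, 208.4], 0.46)]
0.2 -0.36 [[329.1, 210.2], [327.3, 208.0], [325.4, 205.6]]
0.29 -0.36 [[330.4, 214.2], [328.8, 212.5], [327.2, 210.8]]
```

Not home yet; I keep going until it hits the stop.

Emit:
apply_moves([
  [0.01,0,0,0,0,0],
  [0.02,0,0,0,0,0],
  [0.02,0,0,0,0,0],
])

```text
clock: 15.18
tcp_pos: [0.5291, 0.0324, 0.1462]
orientation: [-3.133, 0.235, 0.0]
contact_force: [-3.6, 0.8, -1.3]
grip_width: -0.0004
gripper_force: 1.5
```

Emit:
apply_moves([
  [0.01,0,0,0,0,0],
  [0.01,0,0,0,0,0],
])

```text
clock: 15.42
tcp_pos: [0.5299, 0.0323, 0.1459]
orientation: [3.132, -0.235, -0.005]
contact_force: [-8.6, 2.3, 1.7]
grip_width: -0.0
gripper_force: 4.1
```

Emit:
apply_moves([
  [0.01,0,0,0,0,0],
  [0.01,0,0,0,0,0],
])

```text
clock: 15.68
tcp_pos: [0.5306, 0.0322, 0.1456]
orientation: [3.132, -0.234, -0.011]
contact_force: [-14.2, 3.0, 5.0]
grip_width: 0.0001
gripper_force: 7.3
```

```bash
python3 s.py "[(0.2,-.36),(0.29,-.36)]"
```

```text
[ 0.0177 -0.0456  0.1456] [-14.5   0.8   5. ] 15.675
handle_low [([332.9, 216.0], 0.58)]
handle_mid [([325.5, 211.5], 0.42)]
handle_top [([330.5, 210.2], 0.65)]
0.2 -0.36 [[329.1, 210.2], [327.3, 208.0], [325.4, 205.6]]
0.29 -0.36 [[330.4, 214.2], [328.8, 212.5], [327.2, 210.8]]
```

Hit the hard stop, at fore ≈ 0.29. I retreat and check.

Emit:
apply_moves([
  [-0.1,0,0,0,0,0],
  [-0.22,0,0,0,0,0],
  [-0.34,0,-0.05,0,0,0],
  [-0.34,0,-0.25,0,0,0],
  [-0.34,0,-0.4,0,0,0],
])

```text
clock: 16.5
tcp_pos: [0.4516, 0.0443, 0.249]
orientation: [-3.132, 0.235, -0.008]
contact_force: [0.8, 0.5, -0.6]
grip_width: 0.0001
gripper_force: 0.0
```

```bash
python3 s.py "[(0.2,-.36),(0.29,-.36)]" f5
```

```text
[-0.0622 -0.0454  0.249 ] [ 0.7  0.6 -0.6] 16.5
handle_low [([329.9, 218.4], 0.56)]
handle_mid [([328.1, 210.2], 0.6), ([328.3, 210.3], 0.29)]
handle_top [([328.7, 208.9], 0.5)]
0.2 -0.36 [[329.1, 210.2], [327.3, 208.0], [325.4, 205.6]]
0.29 -0.36 [[330.4, 214.2], [328.8, 212.5], [327.2, 210.8]]
```

View pics/f5.png

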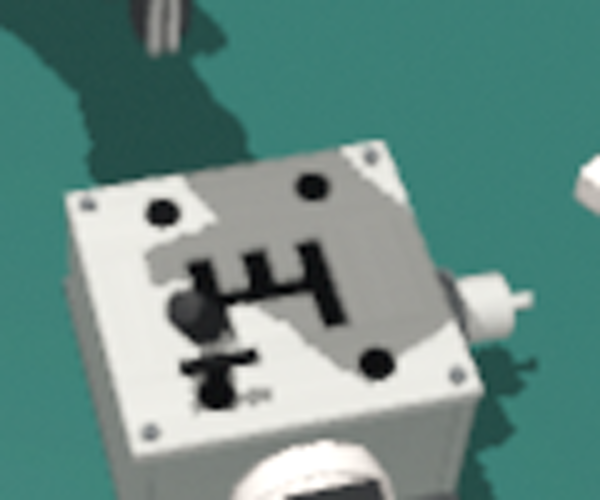

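The handle (crop 198,312) leans forward and sideways towards the pin (215,375) with the lever in the pin's slot, and the arm is clear.

```bash
python3 -c "
from bench import r
print(r.hand_in())"
```

```text
the job is handed in; nothing more can be done
None
```

I pushed the lever out of the park notch, across the gate and against the hard stop of the pin's slot (+x, −y), then backed the arm clear and handed in. The last picture shows it home, but the hand-in returned no verdict.

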